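# Load a cover plate under the spring-closed flap of a leaf drill jig

## Task

Load the black cover plate that lies on the infeed deck of the drill jig: with one fingertip press down the long ledge behind the hinge and so hold the spring-closed flap open, while the other fingertip slides the plate, square against the fence, along and under the flap, fully home against the end stop. Then let go, so that the flap springs fully shut behind the plate. Only push: do not lift or tip the plate, do not force it against the closed flap, and leave the tools and parts lying around the jig where they are.

Things in the scene. Friction and masses are not known exactly. Their poses are not given: they have to be found in the camera images.
- jig: Aluminium drill jig, base 124 x 293 mm, fixed on the trolley, pose varies. Origin: on the trolley under the lane's middle. x: across the lane to the hinge side (away from the robot); y: along the lane, from end stop to infeed (push along -y); z up. All numbers below: jig frame, mm. Deck top z 25, x -70..54, y -128..165. Hinge pin along y at x 46, z 39; its bearing blocks reach z 47.
- flap (a joint): Steel flap over the pocket, rad: 0 shut, grows as its free side (-x) rises, stop at 0.42. Spring and weight close it with 0.14 Nm shut, 0.2 Nm at 0.25 rad. Shut it covers x -42..42, y -118..-8, z 37..42 (drill bushes to 47). 0.2 to 0.3 is a good opening; from 0.13 the plate passes. It shuts only when the plate is wholly inside.
- ledge (a point): On top of the press ledge, the flat dark strip of the flap beyond the hinge: x 58..94, y -116..168, z 36 (11 over the deck) when shut; this point at x 80, y 50. Pressing it down 7 mm here, anywhere along y, opens the flap about 0.22 rad (5 to 7 N); a fingertip may slide along it while pressing. Free space below.
- lip (a point): Middle of the lower edge of the keeper lip under the flap's front edge: x -36..-18, y -12..-8, down to z 28 (3 over the deck) when shut, so it bars the plate; it rises with the flap.
- notch (a point): Middle of the finger notch in the flap's front edge, at the flap's top (x 2, y -19): x -18..22, y -30..-8. Here a fingertip can follow the plate's rear edge home, past the lip, with the flap over it open or shut.
- fence (a point): Top of the fence's inner face at y 100. The fence is a steel strip 11 mm high over the deck, inner face at x 37.5 along the whole lane; a plate squared against it runs straight into the pocket. Opposite it the pocket's front wall, inner face x -37.5, from y -14 to the stop, has a lead-in that flares out to about x -47 at y 7.
- stop (a point): Foot of the end stop's face, middle of the lane at deck height (x 0, y -116, z 25). The plate is home with its centre at x 0, y -66, its rear edge at y -16.
- plate: Black plastic cover plate to be loaded, 72 x 100 mm, 8 mm thick (10 over all), 40 to 80 g, flat on the infeed deck, up to 25 mm from the fence, turned up to 9 degrees, its front edge 20 to 55 mm before the flap. Origin: centre of its underside; y along the 100 mm side, nearly the jig's y; z up.
- spare_plate: Bystander: a second black cover plate of the same size, flat on the trolley to the right of the jig. Origin: centre of its underside.
- flux_tin: Bystander: small white round tin, 51 mm wide, 23 mm high, on the trolley behind the jig. Origin: centre of its underside.
- marker: Bystander: blue marker pen 118 mm long, 18 mm high, behind the jig. Origin: centre of its underside.
- screwdriver: Bystander: red screwdriver 185 mm long, 25 mm high, in front of the jig. Origin: centre of its underside.
- side_cutter: Bystander: red side cutters 128 mm long, 14 mm high, in front of the jig. Origin: centre of its underside.
- tester: Bystander: yellow handheld tester 130 x 62 x 42 mm, at the right end of the trolley. Origin: centre of its underside.

How it is judged:
By the outcome, as a careful person would: the job done as asked, in the order asked, and still so for the second after the job is handed in, with the robot touching nothing.
It also fails if it takes over 45 s, if anything falls off the work surface, if the arm or the gripper's body presses on something with over 40 N, if the wrist force passes 120 N, or if a joint passes its speed limit or range.

## Robot

A 6-joint arm with a two-finger parallel gripper is mounted at the origin on a cart in front of the work surface, level with it; the furniture and walls round the work are solid. World frame = base frame: x ahead of the robot, y to its left, z up, the work surface at z = 0. Lengths are in m, angles in rad, forces in N, time in s.
With the tool pointing down it reaches from about 0.375 to 0.975 m from the base axis. Payload 3.8 kg.
Tool frame: the origin (TCP) lies at the very end of the fingers, on their centre line; the grasp point (between the pads) lies 19 mm behind it; z points along the fingers, y is the line along which they close (so a half turn about z gives the same grasp; the last joint's range is limited). The gripper opens to 88 mm and grips with 3 to 60 N. Pads are 18 mm wide; open, the fingers measure 123 mm over their backs; the gripper's body (75 mm by 187 mm) begins 45 mm behind the grasp point.
Start: joints at [-1.17, 0.264, 1.604, -0, 1.274, -0.037], TCP at [0.286, -0.611, 0.239] pointing down, gripper open.
Joint ranges: [-2.63, 2.63], [-0.94, 2.18], [0.31, 2.57], [-1.31, 4.45], [0, 2.66], [-2.55, 2.55]. Speed limits (rad/s): [2.57, 2.57, 3.14, 3.14, 3.14, 3.14].

## Interface

Orientations are given as [roll, pitch, yaw] about the fixed x, y, z axes, in that order (R = Rz(yaw) Ry(pitch) Rx(roll)).
In Python, from bench import * gives the robot as it stands.
- The arm moves only by the shell command python3 -m crank 'ROWS' [FORCE]. ROWS is text: rows parted by semicolons, each of 5 numbers parted by spaces: the closure in counts, from 0 (fully open) to 255 (shut), then the shift along the tool's x, y, z scaled (see below), then the turn about the tool's z scaled (see below). In form: hand dx dy dz twist; .... A call has 1 to 5 rows; each row is the pose to reach, as a shift and turn from the pose commanded when the call began, along the tool's axes at that moment, turning the shorter way round; what a row does not reach only later rows make up. The controller multiplies each number of a shift by 0.1 m and each number of a turn by 2 pi rad. A row lasts 1/12 s, in which the tool goes at most 41.7 mm and 7.16 degrees, less where a joint would pass 70% of its speed; a pose out of reach is approached as far as the arm can. A call with a number of a shift or a turn outside -1 to 1 is refused whole. A call with a gripper value outside its range is refused whole. The fingers move at their own pace and stop on an object; FORCE is the grip in N (left out, the last holds). Time passes only in rows, so rows that repeat a pose let the fingers close. It gives the time, the measured TCP pose, the force, the opening and the grip force at its end, in the units of the state.
- get_obs(): the state, without advancing time (a new reading comes with each control period).
- read_camera(name): name is "scene" or "top"; returns a dict with "image" (480x640x3 uint8, red, green, blue), "depth" (480x640 float32, m along the optical axis (not along the pixel's ray), 0 where there is no reading), "fx", "fy", "cx", "cy" (pixels), "k1" (the pictures are not rectified: a ray, as slopes to the right and down, at radius r is drawn at 1 + k1 r^2 times it, then the intrinsics apply), "world_from_camera" (4x4, takes a point from camera to world coordinates). Camera axes: x right, y up, looking along -z (the intrinsics and any distortion apply to the point x, -y, -z); pixel columns grow to the right and rows downward; lengths in m; the calibration is good to about 2 mm. A picture is of the moment at which its call begins.
- job_done(): hands the job in; it is judged then, once.
The state is a dict: "time_s": time; "joint_positions": joint angles; "joint_vel": joint speeds; "tau": joint torques, N m; "eef_pos": TCP position; "eef_rot": TCP orientation; "force": force on the tool from outside, world axes, zero at the start; "moment": the same for the moment, N m; "grip_width": finger opening in m; "grasp_force": force on a finger pad.
Only numpy, scipy, OpenCV 4.12 (cv2) and the standard library are available. Lean on these libraries where they do the work, as an engineer would, in place of code of your own. Each camera call takes 0.05 s, during which the arm holds its last target. There are 200 camera calls.

## Working session

There is one attempt and no reset: what is moved stays moved. The work goes in short steps, Python scripts to look and compute and a shell command to move; the robot and the scene stay as the last step left them, time stands still between calls to the robot, and variables do not carry over. Pictures are saved under pics/ and viewed, at most 10 in all, crops included, and the job is handed in when it is done.

```bash
mkdir -p pics; ls; python3 - <<'E'
from bench import *
import cv2,numpy as np
for n in("scene","top"):
    c=read_camera(n); cv2.imwrite(f"pics/{n}0.png",c["image"][:,:,::-1]); np.savez(f"{n}0.npz",**c)
    print(n,c["fx"],c["cx"],c["cy"],c["k1"],np.round(c["world_from_camera"],3).tolist())
o=get_obs();print(o)
E
```

```text
pics
scene 504.3867011205795 320.8013574613033 238.59235439767215 -0.12211693051990222 [[-0.856, 0.199, -0.477, 0.132], [-0.517, -0.329, 0.791, 0.597], [0.001, 0.923, 0.384, 0.385], [0.0, 0.0, 0.0, 1.0]]
top 511.75426627802835 319.9366058037224 244.3380783064174 0.00291656050659379 [[-0.01, 0.991, -0.13, 0.396], [-1.0, -0.012, -0.015, -0.061], [-0.016, 0.13, 0.991, 0.966], [0.0, 0.0, 0.0, 1.0]]
{'time_s': 0.1, 'joint_positions': array([-1.16989465e+00,  2.64692787e-01,  1.60521731e+00, -2.16194902e-05,
        1.27367801e+00, -3.69466711e-02]), 'joint_vel': array([-0.00042397, -0.00170223, -0.0034935 ,  0.00168452, -0.00106675,
       -0.00051417]), 'tau': array([ 1.99041115e-04, -5.03617501e+01, -3.58071542e+01,  7.30083813e-02,
        2.32870382e-02, -6.72741658e-05]), 'eef_pos': array([ 0.28591316, -0.61076437,  0.23751327]), 'eef_rot': array([-3.13959780e+00, -5.30629841e-05,  4.37854649e-01]), 'force': array([ 0.34776421,  0.27874366, -0.03421268]), 'moment': array([-0.02715651,  0.03139012, -0.01152307]), 'grasp_force': 0.0, 'grip_width': 0.08815264022625681}
```

View pics/top0.png

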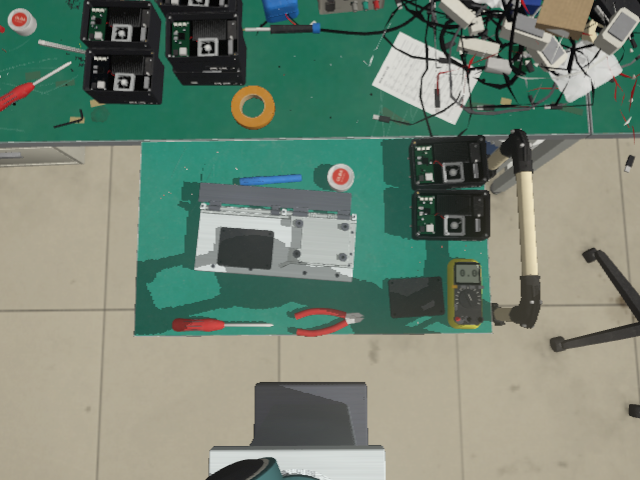

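View pics/scene0.png

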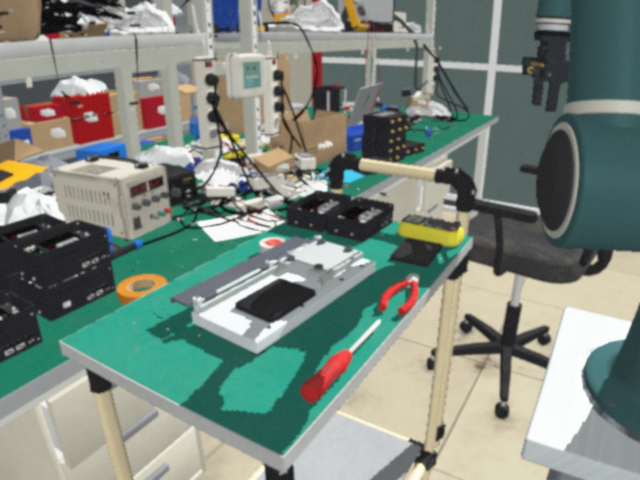

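The top picture shows the jig spanning about (195..356, 183..280). The ledge is on its upper side, the plate is at (245,248), and the flap is on the right at about (325,243), so pushing along the jig's -y means going right in the image. Next I'll make a rectified view at deck height and fit the jig from depth.

```bash
cat > h.py <<'E'
import numpy as np,cv2
def proj(c,P):
    P=np.atleast_2d(P).astype(float); W=np.linalg.inv(c["world_from_camera"])
    q=P@W[:3,:3].T+W[:3,3]; a=q[:,0]/-q[:,2]; b=-q[:,1]/-q[:,2]
    s=1+float(c["k1"])*(a*a+b*b)
    return np.c_[c["fx"]*a*s+c["cx"],c["fy"]*b*s+c["cy"]]
def cloud(c):
    v,u=np.mgrid[:480,:640]; K=np.array([[c["fx"],0,c["cx"]],[0,c["fy"],c["cy"]],[0,0,1]],float)
    n=cv2.undistortPoints(np.c_[u.ravel(),v.ravel()].astype(float)[:,None],K,np.array([float(c["k1"]),0,0,0]))[:,0]
    d=c["depth"].ravel(); q=np.c_[n[:,0]*d,-n[:,1]*d,-d]
    T=c["world_from_camera"]; p=q@T[:3,:3].T+T[:3,3]; p[d==0]=np.nan
    return p.reshape(480,640,3)
def ortho(c,x0,x1,y0,y1,z,mm):  # image up=+x, right=-y ; col=(y1-y)/mm,row=(x1-x)/mm
    ys=np.arange(y1,y0,-mm/1000); xs=np.arange(x1,x0,-mm/1000)
    Y,X=np.meshgrid(ys,xs); m=proj(c,np.c_[X.ravel(),Y.ravel(),np.full(X.size,z)]).reshape(*X.shape,2).astype(np.float32)
    return cv2.remap(c["image"],m[...,0],m[...,1],cv2.INTER_CUBIC)
E
python3 - <<'E'
import numpy as np,cv2
from h import *
c=dict(np.load("top0.npz")); p=cloud(c)
for uv in [(275,235),(245,250),(300,190),(150,300),(230,270),(415,300)]: print(uv,np.round(p[uv[1],uv[0]],4))
s=p[180:290,190:362].reshape(-1,3)
h,e=np.histogram(s[:,2],bins=np.arange(-.01,.06,.002)); print(list(zip(np.round(e*1000),h)))
for n,lo,hi in(("deck",.022,.029),("all",.018,.06)):
    m=((p[...,2]>lo)&(p[...,2]<hi)); m[:180]=0;m[290:]=0;m[:,:190]=0;m[:,362:]=0
    k,l,st,_=cv2.connectedComponentsWithStats(m.astype(np.uint8)); b=1+st[1:,4].argmax()
    q=p[l==b][:,:2].astype(np.float32)*1000; print(n,len(q),cv2.minAreaRect(q),np.round(np.median(p[l==b][:,2]),4))
o=ortho(c,.34,.60,-.13,.25,.025,.5); print(o.shape); cv2.imwrite("pics/o0.png",o[:,:,::-1])
E
```

```text
(275, 235) [0.538  0.0366 0.025 ]
(245, 250) [0.5092 0.0905 0.0362]
(300, 190) [ 0.6203 -0.011   0.0365]
(150, 300) [0.4206 0.275  0.0006]
(230, 270) [0.4735 0.1194 0.027 ]
(415, 300) [ 0.4154 -0.2216  0.0112]
[(np.float64(-10.0), np.int64(0)), (np.float64(-8.0), np.int64(2)), (np.float64(-6.0), np.int64(38)), (np.float64(-4.0), np.int64(471)), (np.float64(-2.0), np.int64(1723)), (np.float64(0.0), np.int64(1883)), (np.float64(2.0), np.int64(626)), (np.float64(4.0), np.int64(77)), (np.float64(6.0), np.int64(19)), (np.float64(8.0), np.int64(31)), (np.float64(10.0), np.int64(49)), (np.float64(12.0), np.int64(58)), (np.float64(14.0), np.int64(72)), (np.float64(16.0), np.int64(63)), (np.float64(18.0), np.int64(43)), (np.float64(20.0), np.int64(138)), (np.float64(22.0), np.int64(877)), (np.float64(24.0), np.int64(1980)), (np.float64(26.0), np.int64(1390)), (np.float64(28.0), np.int64(328)), (np.float64(30.0), np.int64(292)), (np.float64(32.0), np.int64(1073)), (np.float64(34.0), np.int64(1937)), (np.float64(36.0), np.int64(1789)), (np.float64(38.0), np.int64(840)), (np.float64(40.0), np.int64(1040)), (np.float64(42.0), np.int64(1235)), (np.float64(44.0), np.int64(502)), (np.float64(46.0), np.int64(184)), (np.float64(48.0), np.int64(74)), (np.float64(50.0), np.int64(8)), (np.float64(52.0), np.int64(0)), (np.float64(54.0), np.int64(0)), (np.float64(56.0), np.int64(0))]
deck 4187 ((519.4843139648438, 37.89740753173828), (292.5986633300781, 114.93079376220703), 85.0383071899414) 0.0255
all 13503 ((544.3968505859375, 36.8531494140625), (295.9845275878906, 164.69187927246094), 85.06390380859375) 0.035
(520, 760, 3)
```

View pics/o0.png

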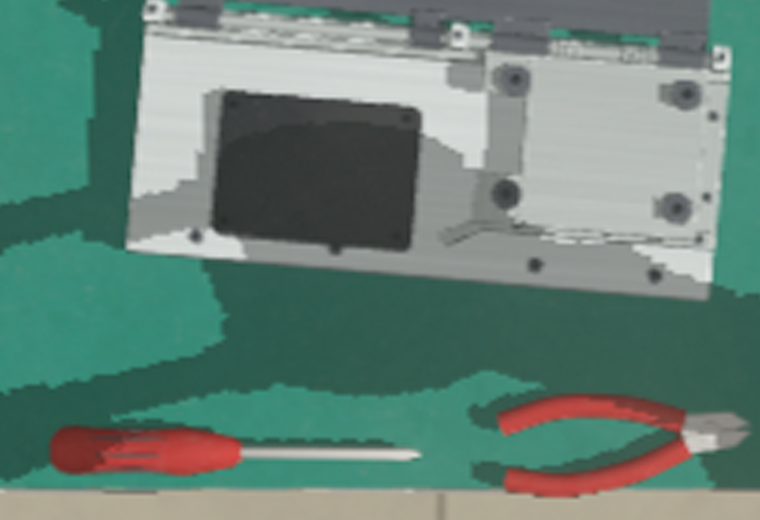

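The rectified view agrees with the depth fit: a 164x296 mm footprint, jig yaw of about -4.93° and origin near (0.5307, 0.0173). The plate's corners are at (222,90), (422,107), (411,250) and (211,233). That makes it nearly square to the jig, about 24 mm off the fence, with its centre at jig (-23, 71). Before moving I'll check the trolley handle's height and work out the first shift.

```bash
cat >> h.py <<'E'
J=np.array([.5307,.0173]); A=-.0860; RJ=np.array([[np.cos(A),-np.sin(A)],[np.sin(A),np.cos(A)]])
def jw(x,y): return J+RJ@np.array([x,y])/1000
def wj(p): return RJ.T@(np.asarray(p)[:2]-J)*1000
def go(x,y,z,yaw):  # remaining shift, in move units, to jig x,y,z mm and tool yaw
    from bench import get_obs
    from scipy.spatial.transform import Rotation as R
    o=get_obs(); T=R.from_euler('xyz',o["eef_rot"]); g=np.r_[jw(x,y),z/1000]
    d=T.inv().apply(g-o["eef_pos"])/.1; t=-(yaw-o["eef_rot"][2]); t=(t+np.pi)%(2*np.pi)-np.pi
    print("t",round(o["time_s"],2),"jig",np.round(wj(o["eef_pos"]),1),round(o["eef_pos"][2]*1000,1),"rot",np.round(o["eef_rot"],4),"F",np.round(o["force"],1),"w",round(o["grip_width"]*1000,1),"-> d",np.round(d,3),"twist",round(t/2/np.pi,4))
E
python3 - <<'E'
import numpy as np
from h import *
c=dict(np.load("top0.npz")); p=cloud(c)
q=p[130:335,497:545].reshape(-1,3);q=q[q[:,2]>-.02];print(np.nanmin(q,0),np.nanmax(q,0))
q=p[130:335,495:510].reshape(-1,3)
go(-82,71,120,-.086)
E
```

```text
[ 0.36493701 -0.41421096 -0.0195661 ] [ 0.71243145 -0.38194983  0.13082046]
t 0.1 jig [-189.9 -646.8] 237.5 rot [-3.1396e+00 -1.0000e-04  4.3790e-01] F [ 0.3  0.3 -0. ] w 88.2 -> d [ 4.525 -5.673  1.187] twist 0.0834
```

```bash
python3 -m crank '62 0.38 -0.48 0 0; 62 0.75 -0.95 0 0; 62 0.75 -0.95 0 0' 20 >/dev/null; python3 -m crank '62 0.38 -0.48 0 0; 62 0.75 -0.95 0 0; 62 0.75 -0.95 0 0' >/dev/null; python3 -m crank '62 0.38 -0.48 0 0; 62 0.75 -0.95 0 0; 62 0.75 -0.95 0 0' >/dev/null; python3 -m crank '62 0.38 -0.48 0 0; 62 0.75 -0.95 0 0; 62 0.75 -0.95 0 0' >/dev/null; python3 -m crank '62 0.38 -0.48 0 0; 62 0.75 -0.95 0 0; 62 0.75 -0.95 0 0' >/dev/null;  python3 -m crank '62 0.38 -0.48 0 0.02; 62 0.75 -0.95 0 0.04; 62 0.75 -0.95 0 0.06; 62 0.75 -0.95 0 0.08; 62 0.75 -0.95 0 0.0834'; python3 -c "
from h import *
go(-82,71,120,-.086)"
```

```text
time_s: 1.77
eef_pos: [0.4522, 0.0989, 0.2383]
eef_rot: [-3.14, 0.001, -0.088]
force: [0.2, -0.1, 0.7]
grip_width: 0.0668
grasp_force: 0.0
t 1.77 jig [-85.2  74.6] 238.3 rot [-3.1404e+00  6.0000e-04 -8.8100e-02] F [ 0.2 -0.1  0.7] w 66.8 -> d [0.033 0.037 1.183] twist -0.0003
```

```bash
python3 -m crank '62 0.03 0.03 0.3 0; 62 0.03 0.03 0.6 0; 62 0.03 0.03 0.9 0; 62 0.03 0.03 0.9 0'>/dev/null; python3 -m crank '62 0 0 0.3 0; 62 0 0 0.6 0; 62 0 0 0.9 0; 62 0 0 0.9 0; 62 0 0 0.9 0'; python3 - <<'E'
from h import *
from bench import read_camera
go(-82,71,30,-.086)
c=read_camera("top"); o=ortho(c,.34,.64,-.13,.25,.030,.5); cv2.imwrite("pics/o1.png",o[:,:,::-1])
E
```

```text
time_s: 2.52
eef_pos: [0.4537, 0.0922, 0.0584]
eef_rot: [3.141, 0.004, -0.086]
force: [0.5, -0.3, 0.8]
grip_width: 0.067
grasp_force: 0.0
t 2.52 jig [-83.2  68. ] 58.4 rot [ 3.1408  0.0035 -0.0863] F [ 0.5 -0.3  0.8] w 67.0 -> d [ 0.013 -0.03   0.284] twist -0.0001
```

View pics/o1.png

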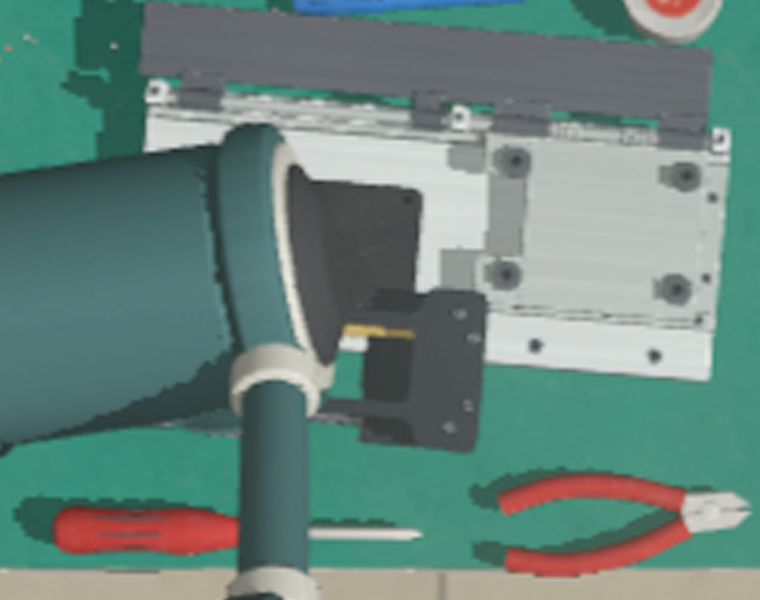

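The arm hides part of the plate, but the gripper is clear of it on the -x side (gripper at about (450,370), plate edge near row 330). Next I lower to 30 mm and push the plate over to the fence.

```bash
python3 -m crank '62 0.01 -0.03 0.14 0; 62 0.01 -0.03 0.28 0; 62 0.01 -0.03 0.28 0; 62 0.05 -0.03 0.28 0; 62 0.09 -0.03 0.28 0'>/dev/null; python3 -m crank '62 0.04 0 0 0; 62 0.08 0 0 0; 62 0.12 0 0 0; 62 0.16 0 0 0; 62 0.2 0 0 0'; python3 -m crank '62 0.03 0 0 0; 62 0.05 0 0 0; 62 0.07 0 0 0; 62 0.08 0 0 0; 62 0.09 0 0 0';  python3 -c "
from h import *
go(-43.5,71,30,-.086)"
```

```text
time_s: 3.4
eef_pos: [0.4844, 0.0929, 0.0308]
eef_rot: [-3.142, 0.0, -0.086]
force: [-1.2, -0.5, 0.7]
grip_width: 0.0666
grasp_force: 0.6
time_s: 3.82
eef_pos: [0.4925, 0.0921, 0.0305]
eef_rot: [3.141, 0.001, -0.086]
force: [-2.8, 0.1, 3.0]
grip_width: 0.0667
grasp_force: 1.7
t 3.82 jig [-44.5  71.3] 30.5 rot [ 3.1414e+00  1.3000e-03 -8.6300e-02] F [-2.8  0.1  3. ] w 66.7 -> d [0.01  0.003 0.005] twist -0.0
```

```bash
python3 -m crank '62 0.005 0 0 0; 62 0.005 0 0 0'; python3 -m crank '62 0.01 0 0 0; 62 0.01 0 0 0';  python3 -m crank '62 0.01 0 0 0; 62 0.01 0 0 0; 62 0.01 0 0 0'; python3 -c "
from h import *
go(-43.5,71,30,-.086)"
```

```text
time_s: 3.98
eef_pos: [0.4925, 0.0921, 0.0305]
eef_rot: [3.141, 0.002, -0.086]
force: [-3.4, 0.6, 3.0]
grip_width: 0.0665
grasp_force: 2.0
time_s: 4.15
eef_pos: [0.4926, 0.0921, 0.0304]
eef_rot: [3.141, 0.004, -0.086]
force: [-7.5, 2.1, 5.2]
grip_width: 0.0664
grasp_force: 3.4
time_s: 4.4
eef_pos: [0.4927, 0.0921, 0.0303]
eef_rot: [3.141, 0.005, -0.086]
force: [-9.2, 2.0, 8.1]
grip_width: 0.067
grasp_force: 4.5
t 4.4 jig [-44.3  71.2] 30.3 rot [ 3.1411  0.0055 -0.0863] F [-9.2  2.   8.1] w 67.0 -> d [0.008 0.002 0.003] twist -0.0001
```

The plate is hard against the fence and squared. I back off, lift, move over and turn 90°.

```bash
python3 -m crank '62 -0.04 0 0 0; 62 -0.1 0 0 0; 62 -0.1 0 0 0; 62 -0.1 0 -0.3 0; 62 -0.1 0 -0.6 0'>/dev/null; python3 -m crank '62 0.3 -0.25 -0.1 -0.018; 62 0.6 -0.5 -0.1 -0.036; 62 0.9 -0.74 -0.1 -0.054; 62 0.95 -0.74 -0.1 -0.072; 62 0.95 -0.74 -0.1 -0.09'>/dev/null; python3 -m crank '62 0 0 0 -0.018; 62 0 0 0 -0.036; 62 0 0 0 -0.054; 62 0 0 0 -0.072; 62 0 0 0 -0.09' >/dev/null; python3 -m crank '62 0 0 0 -0.018; 62 0 0 0 -0.036; 62 0 0 0 -0.054; 62 0 0 0 -0.07; 62 0 0 0 -0.07'; python3 - <<'E'
from h import *
from bench import read_camera
go(42,145,60,1.4848)
c=read_camera("top"); o=ortho(c,.34,.64,-.13,.25,.035,.5); cv2.imwrite("pics/o2.png",o[:,:,::-1])
E
```

```text
time_s: 6.07
eef_pos: [0.5869, 0.1583, 0.1008]
eef_rot: [3.14, -0.0, 1.487]
force: [0.5, 0.9, -0.1]
grip_width: 0.0666
grasp_force: 0.0
t 6.07 jig [ 43.9 145.3] 100.8 rot [ 3.1405e+00 -1.0000e-04  1.4871e+00] F [ 0.5  0.9 -0.1] w 66.6 -> d [-0.003 -0.02   0.408] twist 0.0004
```

View pics/o2.png

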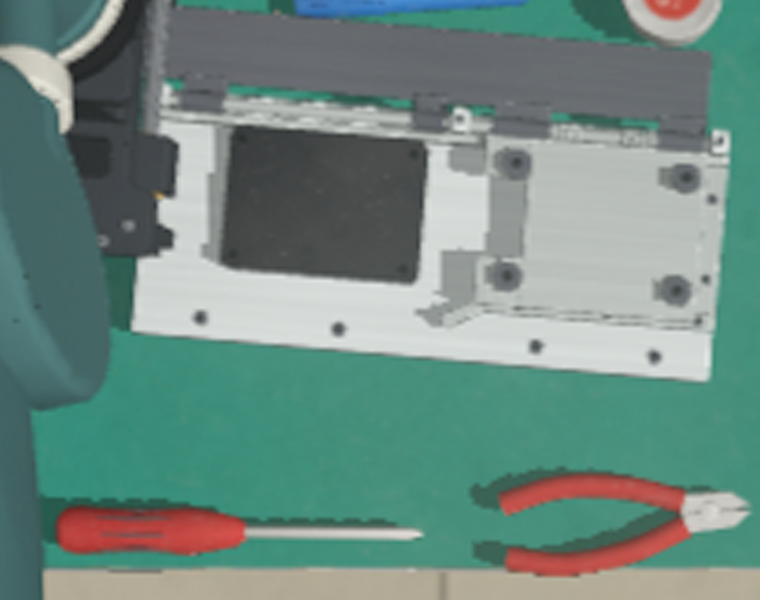

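The plate is square against the fence, with corners at about (228,125), (428,141), (417,284) and (217,270) and its rear edge near jig y 121. The fingers are behind it at y 145. I lower until the ledge is pressed.

```bash
python3 -m crank '62 0 -0.03 0.3 0; 62 0 -0.03 0.55 0; 62 0 -0.03 0.62 0; 62 0 -0.03 0.62 0'; python3 -m crank '62 0 0 0.03 0; 62 0 0 0.06 0; 62 0 0 0.08 0; 62 0 0 0.09 0; 62 0 0 0.09 0';  python3 - <<'E'
from h import *
from bench import read_camera
go(41,145,29.5,1.4848)
for n in("top","scene"):
    c=read_camera(n); np.savez(n+"3.npz",**c); 
    if n=="scene": cv2.imwrite("pics/s3.png",cv2.resize(c["image"][200:380,140:400,::-1],None,fx=3,fy=3,interpolation=2))
    p=cloud(c).reshape(-1,3); j=(p[:,:2]-J)@RJ*1000; z=p[:,2]*1000
    m=(j[:,1]>-110)&(j[:,1]<-40)&(j[:,0]>-25)&(j[:,0]<25)&(z>30)
    f=np.linalg.lstsq(np.c_[j[m],np.ones(m.sum())],z[m],rcond=None)[0]; print(n,m.sum(),"flap slope",-f[0],"z",np.median(z[m]))
E
```

```text
time_s: 6.45
eef_pos: [0.5815, 0.1581, 0.0366]
eef_rot: [-3.137, 0.002, 1.483]
force: [-2.6, -0.4, 3.4]
grip_width: 0.0667
grasp_force: 1.4
time_s: 6.87
eef_pos: [0.5841, 0.1589, 0.0312]
eef_rot: [3.14, -0.001, 1.484]
force: [-4.2, -0.0, 5.0]
grip_width: 0.0664
grasp_force: 2.5
t 6.87 jig [ 41.  145.6] 31.2 rot [ 3.1404e+00 -5.0000e-04  1.4841e+00] F [-4.2 -0.   5. ] w 66.4 -> d [-0.006 -0.     0.017] twist -0.0001
top 1038 flap slope 0.18504426999601298 z 50.46243325400573
scene 407 flap slope 0.166002860473762 z 49.9691351923548
```

View pics/s3.png

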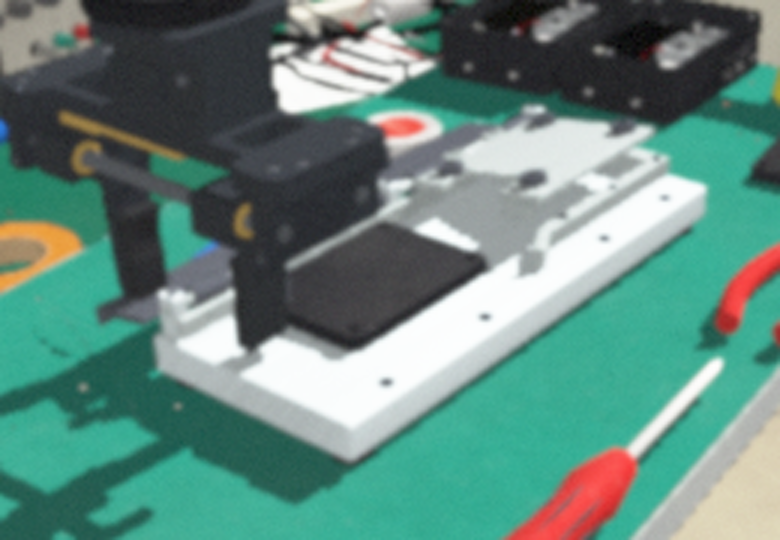

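The fingertip is down behind the plate at about (260,340) in the crop, the other one presses the ledge, and the flap is open about 0.18 rad. I press 1 mm more and push.

```bash
python3 -m crank '62 -0.04 0 0.013 0; 62 -0.08 0 0.013 0; 62 -0.12 0 0.013 0; 62 -0.15 0 0.013 0; 62 -0.18 0 0.013 0'; python3 -m crank '62 -0.04 0 0 0; 62 -0.08 0 0 0; 62 -0.12 0 0 0; 62 -0.16 0 0 0; 62 -0.2 0 0 0';  python3 -m crank '62 -0.04 0 0 0; 62 -0.08 0 0 0; 62 -0.12 0 0 0; 62 -0.16 0 0 0; 62 -0.2 0 0 0'; python3 - <<'E'
from h import *
from bench import read_camera
go(41,-7,30,1.4848)
c=read_camera("top")
if 1:
    o=ortho(c,.40,.64,-.13,.25,.035,.5); cv2.imwrite("pics/o4.png",o[:,:,::-1])
    p=cloud(c).reshape(-1,3); j=(p[:,:2]-J)@RJ*1000; z=p[:,2]*1000
    m=(j[:,1]>-110)&(j[:,1]<-40)&(j[:,0]>-25)&(j[:,0]<25)&(z>30)
    f=np.linalg.lstsq(np.c_[j[m],np.ones(m.sum())],z[m],rcond=None)[0]; print(m.sum(),"flap slope",-f[0],"z",np.median(z[m]))
E
```

```text
time_s: 7.38
eef_pos: [0.5839, 0.1413, 0.03]
eef_rot: [3.137, -0.002, 1.484]
force: [1.5, 4.8, 5.6]
grip_width: 0.0668
grasp_force: 3.0
time_s: 7.8
eef_pos: [0.582, 0.1214, 0.0299]
eef_rot: [3.138, -0.002, 1.484]
force: [1.9, 4.6, 5.5]
grip_width: 0.0663
grasp_force: 3.1
time_s: 8.22
eef_pos: [0.5803, 0.1014, 0.0299]
eef_rot: [3.138, -0.002, 1.484]
force: [0.7, 4.3, 6.1]
grip_width: 0.0664
grasp_force: 3.1
t 8.22 jig [42.1 88. ] 29.9 rot [ 3.1381e+00 -1.9000e-03  1.4839e+00] F [0.7 4.3 6.1] w 66.4 -> d [-0.95  -0.011 -0.003] twist -0.0001
1038 flap slope 0.2117022244574554 z 52.22056712316597
```

View pics/o4.png

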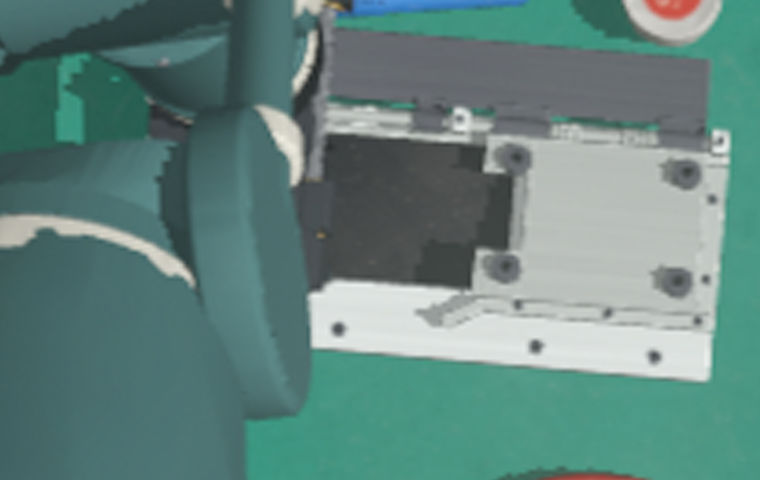

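The plate is square and its front edge is already under the open flap (0.21 rad), so I keep pushing.

```bash
python3 -m crank '62 -0.04 0 0 0; 62 -0.08 0 0 0; 62 -0.12 0 0 0; 62 -0.16 0 0 0; 62 -0.2 0 0 0'; python3 -m crank '62 -0.04 0 0 0; 62 -0.08 0 0 0; 62 -0.12 0 0 0; 62 -0.16 0 0 0; 62 -0.2 0 0 0';  python3 -m crank '62 -0.04 0 0 0; 62 -0.08 0 0 0; 62 -0.12 0 0 0; 62 -0.16 0 0 0; 62 -0.2 0 0 0';python3 -c "
from h import *
go(41,-7,30,1.4848)"
```

```text
time_s: 8.68
eef_pos: [0.5784, 0.0813, 0.0297]
eef_rot: [3.138, -0.002, 1.484]
force: [1.4, 5.2, 5.8]
grip_width: 0.0665
grasp_force: 3.0
time_s: 9.1
eef_pos: [0.5766, 0.0613, 0.0297]
eef_rot: [3.139, -0.002, 1.484]
force: [1.1, 6.4, 6.0]
grip_width: 0.0666
grasp_force: 3.0
time_s: 9.52
eef_pos: [0.5749, 0.0414, 0.0297]
eef_rot: [3.139, -0.002, 1.484]
force: [2.0, 5.0, 5.0]
grip_width: 0.0667
grasp_force: 3.1
t 9.52 jig [41.9 27.8] 29.7 rot [ 3.1385e+00 -1.5000e-03  1.4839e+00] F [2. 5. 5.] w 66.7 -> d [-0.348 -0.009 -0.004] twist -0.0001
```

```bash
python3 -m crank '62 -0.04 0 0 0; 62 -0.08 0 0 0; 62 -0.12 0 0 0; 62 -0.16 0 0 0; 62 -0.2 0 0 0'; python3 -m crank '62 -0.03 0 0 0; 62 -0.06 0 0 0; 62 -0.09 0 0 0; 62 -0.11 0 0 0';  python3 -m crank '62 -0.01 0 0 0; 62 -0.02 0 0 0';python3 -m crank '62 -0.01 0 0 0; 62 -0.01 0 0 0';python3 -c "
from h import *
go(41,-7,30,1.4848)"
```

```text
time_s: 9.93
eef_pos: [0.573, 0.0215, 0.0296]
eef_rot: [3.139, -0.001, 1.484]
force: [2.2, 5.6, 5.9]
grip_width: 0.0672
grasp_force: 3.2
time_s: 10.27
eef_pos: [0.572, 0.0104, 0.0296]
eef_rot: [3.139, -0.001, 1.484]
force: [1.9, 4.9, 6.7]
grip_width: 0.0667
grasp_force: 3.1
time_s: 10.43
eef_pos: [0.5718, 0.0085, 0.0296]
eef_rot: [3.139, -0.001, 1.484]
force: [0.7, 4.3, 6.2]
grip_width: 0.0669
grasp_force: 3.1
time_s: 10.6
eef_pos: [0.5719, 0.008, 0.0296]
eef_rot: [3.139, -0.002, 1.483]
force: [2.0, 6.0, 5.9]
grip_width: 0.067
grasp_force: 4.5
t 10.6 jig [41.8 -5.7] 29.6 rot [ 3.1387e+00 -2.3000e-03  1.4828e+00] F [2.  6.  5.9] w 67.0 -> d [-0.013 -0.008 -0.004] twist -0.0003
```

Moves of 0.5 mm are starting to meet resistance, which suggests the stop. I'll go on in small steps.

```bash
python3 -m crank '62 -0.01 0 0 0; 62 -0.01 0 0 0'; python3 -m crank '62 -0.01 0 0 0; 62 -0.01 0 0 0';python3 -c "
from h import *
go(41,-7,30,1.4848)"
```

```text
time_s: 10.77
eef_pos: [0.572, 0.0077, 0.0297]
eef_rot: [3.138, -0.003, 1.482]
force: [1.6, 9.8, 6.6]
grip_width: 0.0668
grasp_force: 6.0
time_s: 10.93
eef_pos: [0.5721, 0.0074, 0.0297]
eef_rot: [3.138, -0.005, 1.481]
force: [2.6, 11.3, 5.1]
grip_width: 0.0667
grasp_force: 7.3
t 10.93 jig [42.1 -6.3] 29.7 rot [ 3.138  -0.0046  1.4815] F [ 2.6 11.3  5.1] w 66.7 -> d [-0.007 -0.011 -0.003] twist -0.0005
```

Force rises against a firm stop at the expected position (y of about -6.3, -7 expected). I ease back, then lift to let go.

```bash
python3 -m crank '62 0.03 0 0 0; 62 0.06 0 0 0; 62 0.06 0 0 0'; python3 -m crank '62 0 0 -0.04 0; 62 0 0 -0.08 0; 62 0 0 -0.12 0; 62 0 0 -0.3 0; 62 0 0 -0.6 0'>/dev/null; python3 -m crank '62 0.4 0 -0.3 0; 62 0.8 0 -0.6 0; 62 0.95 0 -0.9 0;62 0.95 0 -0.9 0'; python3 -m crank '62 0.4 0 0 0; 62 0.8 0 0 0; 62 0.95 0 0 0;62 0.95 0 0 0'; python3 - <<'E'
from h import *
from bench import read_camera
c=read_camera("top")
o=ortho(c,.34,.64,-.13,.25,.037,.5); cv2.imwrite("pics/o5.png",o[:,:,::-1])
for n in("top","scene"):
    if n=="scene": c=read_camera(n); cv2.imwrite("pics/s5.png",cv2.resize(c["image"][200:380,140:400,::-1],None,fx=3,fy=3,interpolation=2))
    p=cloud(c).reshape(-1,3); j=(p[:,:2]-J)@RJ*1000; z=p[:,2]*1000
    m=(j[:,1]>-110)&(j[:,1]<-40)&(j[:,0]>-25)&(j[:,0]<25)&(z>30)
    f=np.linalg.lstsq(np.c_[j[m],np.ones(m.sum())],z[m],rcond=None)[0]; print(m.sum(),"flap slope",-f[0],"z",np.median(z[m]))
E
```

```text
time_s: 11.18
eef_pos: [0.5719, 0.0103, 0.0292]
eef_rot: [3.139, 0.001, 1.485]
force: [1.8, -2.4, 4.3]
grip_width: 0.0662
grasp_force: 2.5
time_s: 11.93
eef_pos: [0.5807, 0.1095, 0.1838]
eef_rot: [3.136, -0.003, 1.487]
force: [0.3, 0.5, 2.0]
grip_width: 0.0669
grasp_force: 0.0
time_s: 12.27
eef_pos: [0.5856, 0.2029, 0.177]
eef_rot: [-3.138, 0.0, 1.488]
force: [-0.7, -0.1, 0.3]
grip_width: 0.0669
grasp_force: 0.0
1038 flap slope -0.005499489498418751 z 42.4683587461257
527 flap slope -0.0032455198038627213 z 42.14120544902161
```

View pics/o5.png

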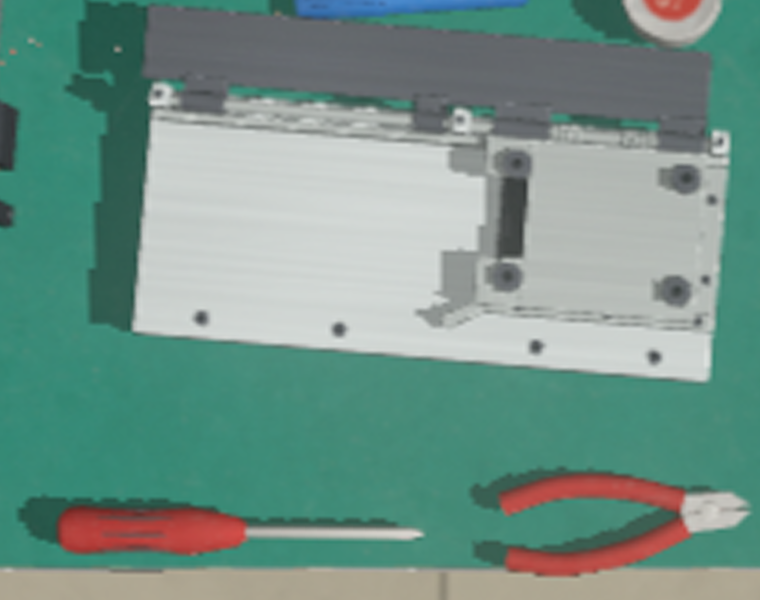

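View pics/s5.png

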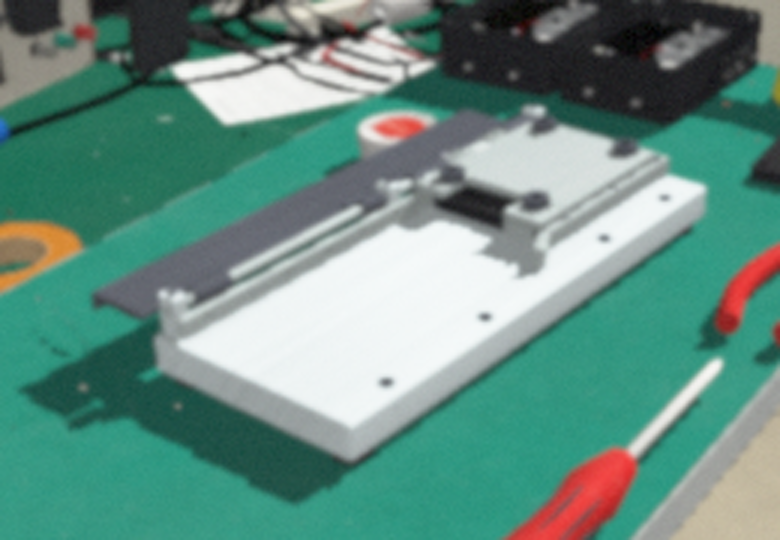

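The flap is shut (slope about 0), and the plate's rear edge shows in the notch at about (500,217), which is jig y of about -17, so it is home. The tools in view lie where they were. I'm handing in.

```bash
python3 -c "
from bench import *
print(job_done())"
```

```text
the job is handed in; nothing more can be done
None
```

I loaded the plate fully home against the end stop, let the flap spring shut behind it, and handed the job in at about 12 s, with no parts around the jig touched.

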